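# Load the sample board and run it out over the drip tray

### The job

Stand the tall cup upright in the one-dot pocket of the grey board, and after that the short cup in the two-dot pocket, letting go of each. Then slide the board straight out along its wooden stand, loaded end first and without lifting it off, until its outer end is level with the pointer on the gauge post of the drip tray, and finish while still holding the board, so that it lies flat on the stand and does not tip or touch the tray or its post. Leave the other things on the bench alone.

Things in the scene. Friction and masses are not known exactly. Their poses are not given: they have to be found in the camera images.
- stand: Fixed pale wooden block, 140 x 240 x 60 mm high, on the bench. Origin: centre of its underside, on the bench. Its y axis is its long direction; the board is to be slid towards its -y.
- stand_edge (a point): Middle of the stand's top edge at its -y end (120 mm from the stand's centre, 60 mm above the bench), over which the board is slid. Axes as the stand's.
- board: Loose grey laminated board, 110 x 270 x 18 mm thick, about 0.36 kg, lying flat and nearly straight on the stand with its outer end 15 to 50 mm past the stand's -y edge. Origin: centre of its underside. Its -y end is the outer end, with two round pockets 33 mm wide and 12 mm deep on its centre line; the handle is at its +y end. Run out to the mark with the cups in, it tips off the stand unless its handle end is held.
- pocket_1 (a point): Centre of the floor of the one-dot pocket, nearest the outer end: 6 mm above the board's underside, 12 mm below its top, at board y = -95 mm. One dark 8 mm dot lies beside it on the board's -x side. Axes as the board's.
- pocket_2 (a point): Centre of the floor of the two-dot pocket, the next one inward, at board y = -25 mm, as deep as the other. Two dark dots lie beside it on the board's -x side. Axes as the board's.
- handle (a point): Centre of the dark steel handle, a rigid upright bar fixed across the board 15 mm from its inner end: 60 mm along board x, 16 mm along board y, 45 mm tall above the board's top; this point is 22.5 mm above the board's top. Axes as the board's.
- board_end (a point): Middle of the top edge of the board's outer (-y) end. Axes as the board's.
- tray: Fixed shallow steel drip tray, 220 x 160 x 20 mm high, on the bench beyond the stand's -y end, parallel to the stand, with a dark gauge post 79 mm tall (round 6 mm cap on top to 85 mm) near its +x side. Origin: centre of its underside; axes parallel to the stand's.
- mark (a point): Tip of the thin (6 mm wide) dark pointer that reaches from the gauge post towards the board's path, level with the board's top (78 mm above the bench) and 69 mm to the +x side of the stand's centre line, 14 mm clear of a board that lies central on the stand. Axes as the stand's; it lies 155 to 195 mm beyond the stand's edge, along -y.
- cup_tall_mid (a point): Centre, half-way up, of the tall white porcelain cup: open, straight-sided, 30 mm across, 80 mm tall, 3 mm wall, about 90 g, standing upright on the disc. z is its upright axis.
- cup_short_mid (a point): Centre, half-way up, of the short white porcelain cup: open, straight-sided, 30 mm across, 55 mm tall, about 90 g, standing upright on the disc, 80 mm from the tall one, centre to centre. z is its upright axis.
- disc: Fixed white porcelain disc, 160 mm across and 12 mm thick, on the bench; the cups start on it, either one on either side, on its y axis 40 mm from its centre. Origin: centre of its underside.
- reagent_jar: Bystander: brown glass jar with a white cap, 60 mm across, 90 mm tall. Origin: centre of its underside.
- lids: Bystander: two stacked white dish lids, 80 mm across, 18 mm tall in all. Origin: centre of the underside.
- stopper: Bystander: black rubber stopper, 32 mm across, 30 mm tall. Origin: centre of its underside.
- spatula: Bystander: spatula about 180 mm long, lying on the bench. Origin: near its middle, on the bench.
Things that resemble listed ones, but are neither listed nor needed, are in the scene too. Leave any red or yellow look-alike of the part that bears cup_short_mid alone.

How it is judged (in metres and radians):
On the way, in this order (a step that is already met when the one before it is completed fails the run):
1. the tall cup stands in the one-dot pocket, let go (horizontal distance between cup_tall_mid and pocket_1 below 0.006 m and z of cup_tall_mid in the frame of pocket_1 between 0.036 and 0.044 m and angle between cup_tall_mid's own z axis and vertical below 0.12 rad and contact force between the fingers and cup_tall below 0.1 N), for 0.2 s.
2. the short cup stands in the two-dot pocket, let go, the tall one still in its own (horizontal distance between cup_short_mid and pocket_2 below 0.006 m and z of cup_short_mid in the frame of pocket_2 between 0.0235 and 0.0315 m and angle between each of cup_short_mid, cup_tall_mid's own z axis and vertical below 0.12 rad and contact force between the fingers and cup_short below 0.1 N and horizontal distance between cup_tall_mid and pocket_1 below 0.006 m and z of cup_tall_mid in the frame of pocket_1 between 0.036 and 0.044 m), for 0.2 s.
3. the board is out at the mark, flat, and held (y of board_end in the frame of mark between -0.008 and 0.008 m and angle between the y axis of board and the y axis of stand, either way round below 0.1 rad and x of board in the frame of stand between -0.025 and 0.025 m and z of board in the frame of stand between 0.054 and 0.066 m and angle between board's own z axis and vertical below 0.05 rad and contact force between any of the fingers, the arm and board above 1 N and contact force between board and tray below 0.1 N and horizontal distance between cup_tall_mid and pocket_1 below 0.006 m and z of cup_tall_mid in the frame of pocket_1 between 0.036 and 0.044 m and angle between each of cup_tall_mid, cup_short_mid's own z axis and vertical below 0.12 rad and horizontal distance between cup_short_mid and pocket_2 below 0.006 m and z of cup_short_mid in the frame of pocket_2 between 0.0235 and 0.0315 m), for 0.2 s.
At the end, for the whole second after the job is handed in: Board end level with pointer (8 mm), at rest, flat on stand (0.05 rad, 6 mm), straight (0.1 rad, 25 mm sideways), held with over 1 N, clear of the tray; tall cup in one-dot, short cup in two-dot pocket (6 mm, 4 mm high, 0.12 rad), not held; bystanders within 30 mm (all of step 3 and contact force between the fingers and cup_tall below 0.1 N and contact force between the fingers and cup_short below 0.1 N and linear speed of board below 0.01 m/s and distance of each of reagent_jar, lids, stopper, spatula from where it was at the start of the episode below 0.03 m); the arm keeps its last pose, push and grip.
It fails at once if the board tips (more than 0.15 rad) (angle between board's own z axis and vertical above 0.15 rad).
It fails at once if the board is lifted more than 15 mm off the stand (z of board in the frame of stand above 0.075 m).
It fails at once if the board is pushed against the tray or its post (contact force between board and tray above 3 N).
It fails at once if a bystander is moved more than 30 mm (distance of any of reagent_jar, lids, stopper, spatula from where it was at the start of the episode above 0.03 m).
It also fails if it takes over 72 s, if anything falls off the work surface, if the arm or the gripper's body presses on something with over 40 N, if the wrist force passes 120 N, or if a joint passes its speed limit or range.

### The arm

A 7-joint arm with a two-finger parallel gripper is mounted at the origin on the work surface. World frame = base frame: x ahead of the robot, y to its left, z up, the work surface at z = 0. Lengths are in m, angles in degrees, forces in N, time in s.
With the tool pointing down it reaches from about 0.4 to 0.85 m from the base axis. Payload 6.9 kg.
Tool frame: the origin (TCP) lies on the centre line of the jaws, within the pads' length; the fingertips stand 25 mm ahead of it and the grasp point (between the pads) lies 6 mm ahead of it; z points along the fingers, y is the line along which they close (so a half turn about z gives the same grasp; the last joint's range is limited). The gripper opens to 85 mm and grips with 20 to 120 N. Pads are 22 mm wide; open, the fingers measure 114 mm over their backs; the gripper's body (76 mm by 85 mm) begins 54 mm behind the grasp point. The pads swing forward as they close: fully open they stand 13 mm farther back than shut.
Start: joints at [76.576, 29.078, -13.613, 85.955, 7.202, 65.827, -8.869], TCP at [0.208, -0.589, 0.256] pointing down, gripper open.
Joint ranges: [-176.47, 176.47], [-13.61, 117.27], [-81.72, 77.17], [0.22, 143.17], [-87.28, 267.28], [10, 112.55], [-165.47, 165.47]. Speed limits (degrees/s): [136.94, 136.94, 180, 180, 180, 180, 180].

### API

Orientations are given as [roll, pitch, yaw] about the fixed x, y, z axes, in that order (R = Rz(yaw) Ry(pitch) Rx(roll)).
In Python, from plant import r gives the robot as it stands. The module is installed in compiled form; this text tells all that it offers.
- The arm moves only by the shell command python3 -m inch 'ROWS' [FORCE]. ROWS is JSON, one flat list of numbers, 7 for each row, row after row: the shift along the world's x, y, z each as a share of 0.5 m, from -1 to 1, then the turn, a rotation vector about the world's x, y, z each as a share of 180 degrees, from -1 to 1, then the gripper's target within -1 to 1 (shut at 1, half-way at 0, fully open at -1). A call has 1 to 10 rows; each row shifts and turns the commanded pose from where the row before left it; what a row does not reach is not made up. A row lasts 1/10 s, in which the tool goes at most 50 mm and 8.59 degrees, less where a joint would pass 70% of its speed; a pose out of reach is approached as far as the arm can. A call with a number of a shift or a turn outside -1 to 1 is refused whole. A call with a gripper value outside its range is refused whole. The fingers move at their own pace and stop on an object; FORCE is the grip in N (left out, the last holds). Time passes only in rows, so rows that do not move let the fingers close. It gives the time, the measured TCP pose, the force, the opening and the grip force at its end, in the units of the state.
- r.read_state(): the state, without advancing time (a new reading comes with each control period).
- r.grab_frame(name): name is "scene" or "top" or "wrist"; returns the picture (400x640x3 uint8, red, green, blue); there is no depth.
- r.camera_model(name): a dict with "K" (3x3 intrinsics, pixels), "pose" (4x4, takes a point from camera to world coordinates). Camera axes: x right, y down, z forward; pixel columns grow to the right and rows downward; lengths in m; the calibration is good to about 2 mm. The wrist camera is an equidistant fisheye: a pixel r from the principal point sees the ray r / f radians off the axis. A picture is of the moment at which its call begins: read the wrist's pose just before it. camera_model takes no time and is no camera call; for the wrist camera it gives the pose at the moment of the call.
- r.job_done(): hands the job in; it is judged then, once.
Trained networks look in the newest picture that a camera, given by its name, has taken for a name from the list of things; names that differ only in an ending like _2 or _b are one class to them, and where a whole thing is asked for, a point or a joint stands for the part that bears it (a point fixed in the world has none). Each returns a list of dicts, best first, with "conf" (0 to 1); they miss things now and then, are a little off and sometimes report something else, mostly with a low value. They report only what shows in the picture. A call takes as long as a camera call. They do not tell look-alikes from the thing itself.
- r.trace(camera, target): "region" (400x640 bool, what is visible of it).
- r.place_of(camera, target): "centre" ([x, y, z] in m, in the coordinates of the camera as it stood for that picture, good to about 4 mm: a listed point, or the origin of a listed thing).
The state is a dict: "time_s": time; "joint_pos": joint angles; "qd": joint speeds; "joint_efforts": joint torques, N m; "tcp_pos": TCP position; "ee_rot": TCP orientation; "force": force on the tool from outside, world axes, zero at the start; "torque": the same for the moment, N m; "grip_width": finger opening in m; "gripper_force": force on a finger pad.
Only numpy, scipy, OpenCV 4.12 (cv2) and the standard library are available. Lean on these libraries where they do the work, as an engineer would, in place of code of your own. Each camera call takes 0.05 s, during which the arm holds its last target. There are 200 camera calls.

## Working session

There is one attempt and no reset: what is moved stays moved. The work goes in short steps, Python scripts to look and compute and a shell command to move; the robot and the scene stay as the last step left them, time stands still between calls to the robot, and variables do not carry over. Pictures are saved under pics/ and viewed, at most 14 in all, crops included, and the job is handed in when it is done.

```bash
mkdir -p pics; cat > h.py <<'E'
import numpy as np,cv2
from plant import r
def cap(n,f=None):
    m=r.camera_model(n); im=r.grab_frame(n)
    if f: cv2.imwrite('pics/'+f,cv2.cvtColor(im,cv2.COLOR_RGB2BGR))
    return im,m
def places(n,m,names,k=3):
    P=np.array(m['pose'])
    for t in names:
        for d in r.place_of(n,t)[:k]:
            c=np.array(d['centre']); w=P[:3,:3]@c+P[:3,3]
            print(n,t,round(d['conf'],2),w.round(4))
def ray(m,uv,z):
    K=np.array(m['K']);P=np.array(m['pose'])
    d=P[:3,:3]@np.linalg.inv(K)@np.array([uv[0],uv[1],1.]);o=P[:3,3]
    return o+d*(z-o[2])/d[2]
E
python3 - <<'E'
from h import *
s=r.read_state();print(s['tcp_pos'],s['ee_rot'],s['grip_width'],s['time_s'])
for n in('top','scene'):
    im,m=cap(n,n+'0.png');print(n,np.array(m['pose']).round(3).tolist(),np.array(m['K']).round(1).tolist())
    places(n,m,['cup_tall_mid','cup_short_mid','board','pocket_1','pocket_2','handle','board_end','mark','stand','disc','tray'],3)
E
```

```text
[ 0.20808197 -0.58886608  0.2554262 ] [-1.79898942e+02  3.08197548e-03  1.94691063e+01] 0.08534628036104903 0.0
top [[-0.022, -0.992, 0.122, 0.426], [-0.999, 0.026, 0.033, -0.101], [-0.036, -0.122, -0.992, 1.096], [0.0, 0.0, 0.0, 1.0]] [[383.5, 0.0, 319.8], [0.0, 383.5, 198.4], [0.0, 0.0, 1.0]]
top cup_tall_mid 0.64 [ 0.4965 -0.2764  0.0522]
top cup_short_mid 0.67 [ 0.5564 -0.4601  0.0295]
top cup_short_mid 0.61 [ 0.4856 -0.353   0.0437]
top cup_short_mid 0.58 [ 0.4865 -0.4666  0.027 ]
top board 0.59 [0.5569 0.158  0.0652]
top board 0.34 [0.5517 0.128  0.0679]
top pocket_1 0.73 [0.5502 0.1322 0.0694]
top pocket_1 0.56 [0.553  0.0622 0.0651]
top pocket_2 0.73 [0.5502 0.1322 0.0694]
top pocket_2 0.56 [0.553  0.0622 0.0651]
top handle 0.73 [0.5494 0.2769 0.0961]
top board_end 0.84 [0.5534 0.0268 0.0806]
top board_end 0.26 [ 0.6611 -0.3523  0.0028]
top mark 0.87 [ 0.6292 -0.1184  0.0811]
top disc 0.68 [ 4.871e-01 -3.110e-01  3.000e-04]
top disc 0.57 [0.5516 0.1305 0.0703]
top disc 0.25 [0.5533 0.1566 0.0632]
top tray 0.56 [ 0.5591 -0.0614  0.0006]
top tray 0.47 [ 0.4894 -0.3156  0.003 ]

[... 284 characters left out ...]
 cup_short_mid 0.58 [ 0.4892 -0.3577  0.0357]
scene cup_short_mid 0.53 [ 0.5505 -0.4623  0.0277]
scene cup_short_mid 0.47 [ 0.486  -0.4725  0.0291]
scene board 0.85 [0.5571 0.1482 0.0595]
scene pocket_1 0.93 [0.5528 0.1251 0.0643]
scene pocket_1 0.86 [0.5562 0.0582 0.0642]
scene pocket_2 0.93 [0.5528 0.1251 0.0643]
scene pocket_2 0.86 [0.5562 0.0582 0.0642]
scene handle 0.55 [0.5477 0.2729 0.1014]
scene board_end 0.86 [0.5572 0.0193 0.0778]
scene board_end 0.3 [ 0.7061  0.235  -0.0028]
scene stand 0.56 [ 0.5416  0.1743 -0.0027]
scene disc 0.87 [ 0.4882 -0.3183 -0.0071]
scene disc 0.43 [ 0.4878 -0.3551  0.0373]
scene disc 0.42 [ 0.497  -0.2764  0.0485]
scene tray 0.9 [ 0.5594 -0.0656 -0.0046]
```

```bash
ls pics
```

```text
scene0.png
top0.png
```

View pics/top0.png

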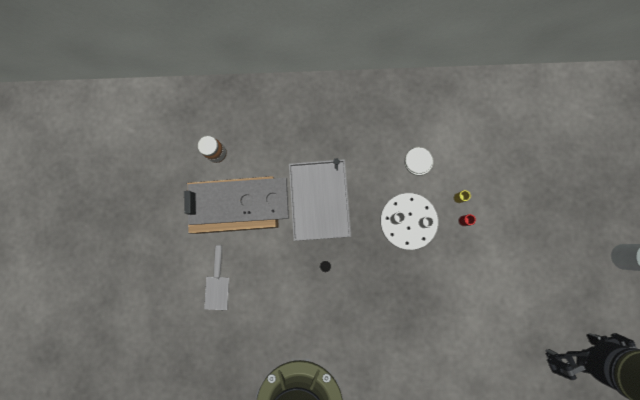

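View pics/scene0.png

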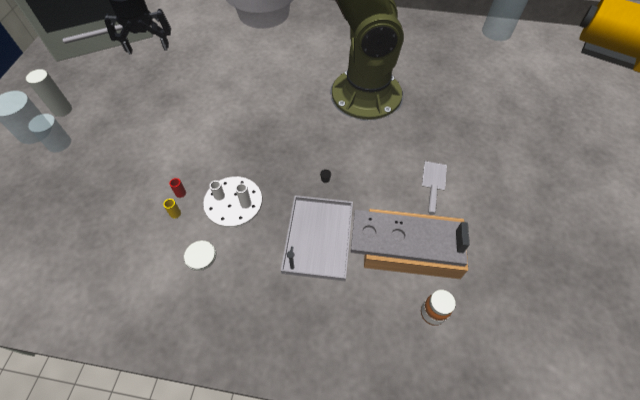

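The views show the tall cup at (398,218) and the short cup at (426,222) in the top image. The one-dot pocket is near the outer end at (270,198). The red and yellow look-alikes are off to the right. I'll move above the tall cup.

```bash
python3 -m inch '[0.064,0.07,0,0,0,0.0435,-1, 0.064,0.07,0,0,0,0.0435,-1, 0.064,0.07,0,0,0,0.0435,-1, 0.064,0.07,0,0,0,0.0435,-1, 0.064,0.07,0,0,0,0.0435,-1, 0.064,0.07,0,0,0,0.0435,-1, 0.064,0.07,0,0,0,0.0435,-1, 0.064,0.07,0,0,0,0.0435,-1, 0.064,0.066,0,0,0,0.0435,-1, 0,0,0,0,0,0,-1]'
python3 - <<'E'
from h import *
s=r.read_state();print(s['tcp_pos'],s['ee_rot'],s['joint_pos'],s['time_s'])
im,m=cap('wrist','w1.png');places('wrist',m,['cup_tall_mid','cup_short_mid','disc','mark'])
im,m=cap('top');places('top',m,['stand','board','handle','mark'])
hsv=cv2.cvtColor(im,cv2.COLOR_RGB2HSV)
w=((hsv[...,0]>8)&(hsv[...,0]<25)&(hsv[...,1]>70)&(hsv[...,2]>100))
w[:160]=0;w[250:]=0;w[:,:170]=0;w[:,300:]=0
for a,b in((160,200),(205,250)):
    ys,xs=np.nonzero(w[a:b]);print(len(ys));
    for c in range(xs.min(),xs.max()+1,12):
        q=ys[xs==c]; 
        if len(q):print(c,q.min()+a,q.max()+a,ray(m,(c,q.max()+a+.5),.06)[:2].round(4),ray(m,(c,q.min()+a-.5),.06)[:2].round(4))
    print(xs.min(),xs.max())
E
```

```text
time_s: 2.2
tcp_pos: [0.5009, -0.2694, 0.257]
ee_rot: [179.8, -0.2, 90.7]
force: [-0.5, 0.4, -0.6]
grip_width: 0.0852
gripper_force: 0.0
[ 0.50094795 -0.26944803  0.25696194] [179.76185483  -0.19577347  90.74346244] [ 49.24893421  26.53873998 -35.7756861   94.5177362   16.57510448
  64.214355     9.85219161] 2.2
wrist cup_tall_mid 0.68 [ 0.4971 -0.2733  0.0484]
wrist cup_short_mid 0.78 [ 0.4849 -0.3491  0.0401]
wrist cup_short_mid 0.78 [ 0.5552 -0.463   0.0247]
wrist cup_short_mid 0.65 [ 0.4811 -0.465   0.0272]
wrist disc 0.74 [ 0.4885 -0.3187 -0.0055]
wrist mark 0.98 [ 0.6244 -0.1161  0.0775]
top board 0.7 [0.5558 0.1574 0.0633]
top handle 0.67 [0.5497 0.2753 0.0981]
top mark 0.56 [ 0.628  -0.1156  0.0823]
133
187 183 183 [0.6052 0.3002] [0.6081 0.3002]
199 182 182 [0.6071 0.2666] [0.6099 0.2666]
211 181 182 [0.6062 0.233 ] [0.6118 0.2331]
223 180 181 [0.6081 0.1995] [0.6137 0.1995]
235 179 180 [0.6099 0.166 ] [0.6156 0.1661]
247 178 179 [0.6118 0.1327] [0.6174 0.1327]
259 177 178 [0.6137 0.0993] [0.6193 0.0993]
271 177 178 [0.6128 0.0661] [0.6183 0.066 ]
187 272
683
188 225 225 [0.4888 0.295 ] [0.4915 0.295 ]
200 224 231 [0.4717 0.2615] [0.4935 0.2619]
212 224 231 [0.4709 0.2284] [0.4927 0.2287]
224 223 230 [0.4728 0.1955] [0.4946 0.1957]
236 222 229 [0.4748 0.1626] [0.4966 0.1627]
248 221 228 [0.4768 0.1297] [0.4985 0.1297]
260 220 227 [0.4787 0.0969] [0.5004 0.0969]
272 220 226 [0.4806 0.0642] [0.4996 0.064 ]
188 275
```

```bash
python3 -m inch '[-0.009,-0.011,-0.06,0,0,-0.004,-1, 0,0,-0.09,0,0,0,-1, 0,0,-0.09,0,0,0,-1, 0,0,-0.07,0,0,0,-1, 0,0,-0.058,0,0,0,-1, 0,0,0,0,0,0,0.5, 0,0,0,0,0,0,1, 0,0,0,0,0,0,1, 0,0,0,0,0,0,1]' 40
python3 - <<'E'
from h import *
im,m=cap('wrist');c=cv2.cvtColor(im,cv2.COLOR_RGB2BGR);cv2.imwrite('pics/w2.png',c)
places('wrist',m,['cup_tall_mid'],1)
E
```

```text
time_s: 3.6
tcp_pos: [0.4929, -0.2823, 0.0741]
ee_rot: [179.8, 0.1, 89.2]
force: [-0.7, -0.1, 0.9]
grip_width: 0.0285
gripper_force: 43.8
wrist cup_tall_mid 0.92 [ 0.4924 -0.275   0.0504]
```

View pics/w2.png

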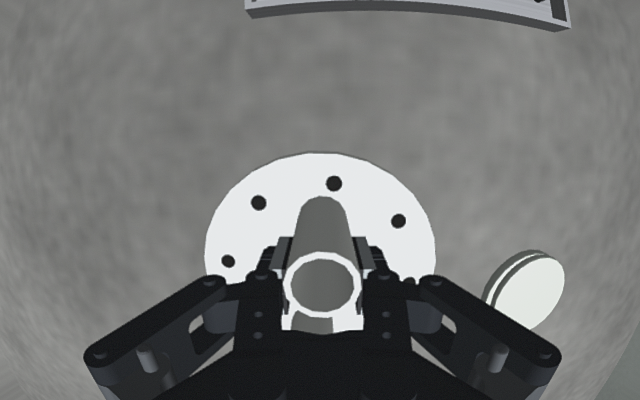

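The tall cup is gripped with its rim at (322,285), but about 7 mm off the pad centre. I'll re-centre before lifting.

```bash
python3 -m inch '[0,0,0,0,0,0.004,0, 0,0,0,0,0,0,0, 0,0.014,0,0,0,0,0, 0,0,0,0,0,0,0, 0,0,0,0,0,0,1, 0,0,0,0,0,0,1, 0,0,0,0,0,0,1, 0,0,0,0,0,0,1]' 40
python3 - <<'E'
from h import *
s=r.read_state();print(s['tcp_pos'],s['joint_pos'])
im,m=cap('wrist');places('wrist',m,['cup_tall_mid'],1)
# rim ring centre
c=im[240:330,260:390];print(m['K'],np.array(m['pose']).round(4).tolist())
E
```

```text
time_s: 4.5
tcp_pos: [0.4919, -0.2745, 0.0724]
ee_rot: [180.0, -0.0, 89.9]
force: [0.8, 1.9, 3.6]
grip_width: 0.029
gripper_force: 39.3
[ 0.49187648 -0.27451347  0.07238316] [ 44.92548407  37.88966938 -28.74910349 107.79125894  26.69318017
  41.07239985   0.70198121]
wrist cup_tall_mid 0.68 [ 0.4932 -0.2764  0.0507]
[[309.70691629   0.         322.01899171]
 [  0.         309.70691629 198.48375316]
 [  0.           0.           1.        ]] [[1.0, -0.0024, -0.001, 0.4917], [-0.0026, -0.9628, -0.2702, -0.2056], [-0.0003, 0.2702, -0.9628, 0.1898], [0.0, 0.0, 0.0, 1.0]]
```

```bash
python3 -m inch '[0,0,0.09,0,0,0,1, 0,0,0.09,0,0,0,1, 0.018,0.0955,0,0,0,0,1, 0.018,0.0955,0,0,0,0,1, 0.018,0.0955,0,0,0,0,1, 0.018,0.0955,0,0,0,0,1, 0.018,0.0955,0,0,0,0,1, 0.018,0.0955,0,0,0,0,1, 0.018,0.0955,0,0,0,0,1, 0,0,0,0,0,0,1]' 40
python3 -m inch '[0,0,0,0,0,0,1, 0,0,0,0,0,0,1]'
python3 - <<'E'
from h import *
print(r.read_state()['joint_pos'])
im,m=cap('wrist','w3.png');places('wrist',m,['cup_tall_mid','pocket_1','board_end','handle'],2)
im,m=cap('scene','s3.png');places('scene',m,['cup_tall_mid','pocket_1','board_end','handle'],2)
im,m=cap('top','t3.png');places('top',m,['cup_tall_mid','pocket_1','board_end','handle'],2)
E
```

```text
time_s: 5.6
tcp_pos: [0.5553, 0.0686, 0.1628]
ee_rot: [179.9, -0.3, 90.6]
force: [-0.4, 0.1, -1.3]
grip_width: 0.029
gripper_force: 39.8
time_s: 5.8
tcp_pos: [0.5546, 0.0578, 0.1618]
ee_rot: [-179.9, 0.1, 89.9]
force: [-0.1, -0.5, -1.1]
grip_width: 0.0286
gripper_force: 39.8
[ 12.75006773  31.04792688 -32.71296316 103.56161722  20.9206961
  51.57035077 -29.60935973]
wrist cup_tall_mid 0.4 [0.5484 0.1278 0.0675]
wrist pocket_1 0.86 [0.5479 0.1285 0.0667]
wrist pocket_1 0.67 [0.5543 0.0619 0.0635]
scene cup_tall_mid 0.64 [0.5531 0.0549 0.1399]
scene cup_tall_mid 0.53 [ 0.5563 -0.0661  0.0021]
scene pocket_1 0.96 [0.5512 0.1303 0.0616]
scene pocket_1 0.87 [0.5577 0.0551 0.0629]
scene board_end 0.71 [0.5596 0.0205 0.0788]
scene handle 0.86 [0.55   0.273  0.1025]
scene handle 0.62 [0.5515 0.127  0.0645]
top cup_tall_mid 0.53 [0.5486 0.277  0.0993]
top pocket_1 0.83 [0.556  0.062  0.0651]
top board_end 0.87 [0.5559 0.0242 0.0783]
top handle 0.7 [0.5476 0.275  0.0989]
```

View pics/w3.png

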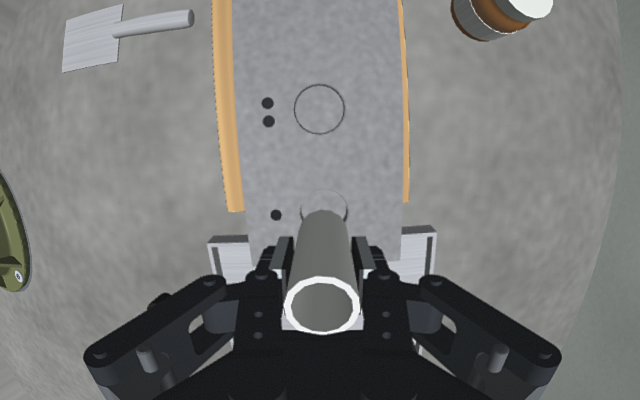

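The tall cup hangs above pocket 1: its rim is at (322,305) and the one dot at (276,215). Pocket 2's ring is at (319,109). I'll fit these accurately.

```bash
cat >> h.py <<'E'
def fray(m,uv,z):
    K=np.array(m['K']);P=np.array(m['pose'])
    x=(uv[0]-K[0,2])/K[0,0];y=(uv[1]-K[1,2])/K[1,1];t=np.hypot(x,y)
    d=P[:3,:3]@np.array([x/t*np.sin(t),y/t*np.sin(t),np.cos(t)]);o=P[:3,3]
    return (o+d*(z-o[2])/d[2])[:2]
def rect(m,im,z,c,half,s=0.0005):
    "orthorectify plane z: rows = world x down?, cols = world y; s m per px"
    K=np.array(m['K']);P=np.array(m['pose']);n=int(2*half/s)
    g=(np.arange(n)-n/2+.5)*s
    Y,X=np.meshgrid(c[1]+g,c[0]+g)
    w=np.stack([X,Y,np.full_like(X,z)],-1)-P[:3,3]
    q=w@P[:3,:3];rr=np.hypot(q[...,0],q[...,1]);t=np.arctan2(rr,q[...,2])
    u=K[0,0]*t*q[...,0]/rr+K[0,2];v=K[1,1]*t*q[...,1]/rr+K[1,2]
    return cv2.remap(im,u.astype(np.float32),v.astype(np.float32),cv2.INTER_CUBIC)
def ring(m,im,z,c,R,half=0.03,s=0.0005,dark=True,search=0.008,arc=None):
    "best centre of a ring of radius R by mean intensity contrast"
    g=cv2.cvtColor(rect(m,im,z,c,half,s),cv2.COLOR_RGB2GRAY).astype(np.float32)
    best=None;a=np.linspace(0,2*np.pi,120,endpoint=False)
    if arc is not None:a=np.linspace(arc[0],arc[1],80)
    n=g.shape[0]
    def samp(x,y,rad):
        u=((y+rad*np.sin(a)-c[1])/s+n/2-.5).astype(np.float32)[None];v=((x+rad*np.cos(a)-c[0])/s+n/2-.5).astype(np.float32)[None]
        return cv2.remap(g,u,v,cv2.INTER_LINEAR).mean()
    for dx in np.arange(-search,search+1e-9,.0005):
        for dy in np.arange(-search,search+1e-9,.0005):
            x,y=c[0]+dx,c[1]+dy
            sc=samp(x,y,R)-.5*(samp(x,y,R-.003)+samp(x,y,R+.003))
            sc=-sc if dark else sc
            if best is None or sc>best[0]:best=(sc,x,y)
    return best
E
python3 - <<'E'
from h import *
s=r.read_state();print(s['tcp_pos'])
im,m=cap('wrist')
print('pocket2 ring',ring(m,im,.078,(.5505,.1285),.0165))
print('pocket1 ring arc',ring(m,im,.078,(.5545,.060),.0165,arc=(np.pi/2-1.2,np.pi/2+1.2)))
zr=s['tcp_pos'][2]-.061+.08
c0=fray(m,(322,305),zr);print('rim0',c0)
print('rim',ring(m,im,zr,c0,.0135,dark=False))
gray=cv2.cvtColor(im,cv2.COLOR_RGB2GRAY)
for (x,y) in((267,103),(268,121),(276,215)):
    w=gray[y-9:y+10,x-9:x+10].astype(float);k=np.clip(90-w,0,None);k[w>70]=0
    yy,xx=np.mgrid[-9:10,-9:10];u=x+(k*xx).sum()/k.sum();v=y+(k*yy).sum()/k.sum();print((u,v),fray(m,(u,v),.078))
for n in('wrist',):
    im2=rect(m,im,.078,(.5525,.095),.07,.00035);cv2.imwrite('pics/r.png',im2[...,::-1])
E
```

```text
[0.55478348 0.05953967 0.1622751 ]
pocket2 ring (np.float32(34.640938), np.float64(0.5525), np.float64(0.1295))
pocket1 ring arc (np.float32(5.3537903), np.float64(0.5555), np.float64(0.060500000000000005))
rim0 [0.55439107 0.05861869]
rim (np.float32(146.53932), np.float64(0.554391072389162), np.float64(0.05761868775741697))
(np.float64(267.0969889982629), np.float64(105.34105385060799)) [0.51895095 0.13469087]
(np.float64(268.2166315155167), np.float64(123.48297680024103)) [0.51946846 0.12273052]
(np.float64(275.5009757457485), np.float64(216.89935879565095)) [0.52206807 0.05869032]
```

View pics/r.png

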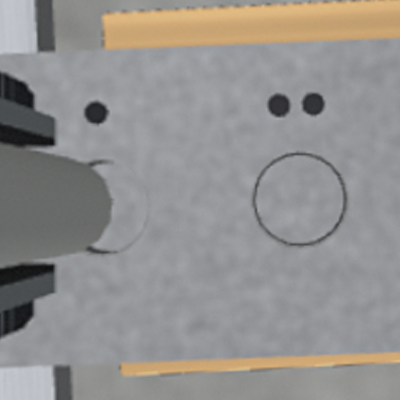

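```bash
python3 -m inch '[0.002,0.004,-0.014,0,0,0,1, 0,0,-0.01,0,0,0,1, 0,0,-0.01,0,0,0,1, 0,0,-0.01,0,0,0,1, 0,0,-0.01,0,0,0,1, 0,0,-0.01,0,0,0,1,0,0,0,0,0,0,1]'
python3 - <<'E'
from h import *
s=r.read_state();print(s['tcp_pos'],s['force'])
im,m=cap('wrist','w4.png')
im,m=cap('scene');cv2.imwrite('pics/s4.png',cv2.resize(im[190:270,330:430,::-1],None,fx=6,fy=6,interpolation=cv2.INTER_CUBIC))
E
```

```text
time_s: 7.3
tcp_pos: [0.5554, 0.0613, 0.1295]
ee_rot: [-179.9, 0.0, 89.9]
force: [-0.0, 0.4, -1.3]
grip_width: 0.0287
gripper_force: 39.8
[0.55538872 0.06134129 0.12946688] [-0.03351611  0.38225358 -1.30256475]
```

View pics/s4.png

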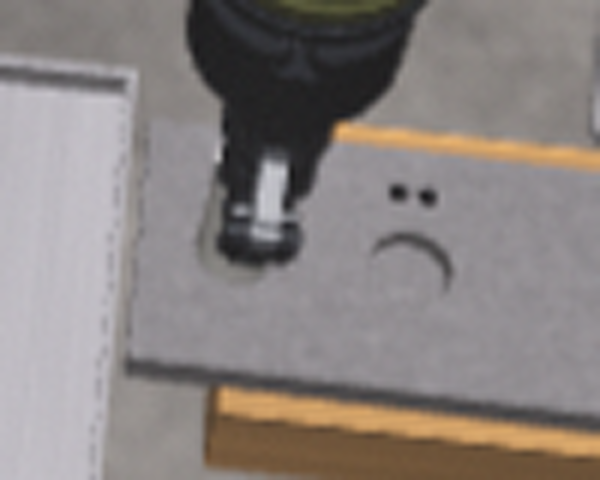

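There is no contact force with the cup bottom below the board top, so it is in the pocket. I'll seat it and release.

```bash
python3 -m inch '[0,0,-0.004,0,0,0,1, 0,0,-0.002,0,0,0,1, 0,0,0,0,0,0,1]'
python3 -m inch '[0,0,0,0,0,0,0.6, 0,0,0,0,0,0,0, 0,0,0,0,0,0,-1, 0,0,0,0,0,0,-1, 0,0,0.03,0,0,0,-1, 0,0,0.09,0,0,0,-1, 0,0,0.09,0,0,0,-1, 0,0,0,0,0,0,-1]'
python3 - <<'E'
from h import *
s=r.read_state();print(s['tcp_pos'],s['force'])
im,m=cap('wrist','w5.png');places('wrist',m,['cup_tall_mid','pocket_1','pocket_2'],2)
im,m=cap('scene');cv2.imwrite('pics/s5.png',cv2.resize(im[190:270,330:430,::-1],None,fx=6,fy=6,interpolation=cv2.INTER_CUBIC))
places('scene',m,['cup_tall_mid'],1)
E
```

```text
time_s: 7.7
tcp_pos: [0.5558, 0.0615, 0.1272]
ee_rot: [-180.0, 0.0, 89.9]
force: [-0.1, -0.6, -0.6]
grip_width: 0.0285
gripper_force: 39.8
time_s: 8.5
tcp_pos: [0.5584, 0.0629, 0.2382]
ee_rot: [179.4, -0.1, 90.0]
force: [-1.1, 0.1, -0.6]
grip_width: 0.0853
gripper_force: 0.0
[0.55844817 0.06288909 0.2382304 ] [-1.08999848  0.10317491 -0.62672018]
wrist cup_tall_mid 0.78 [0.5575 0.06   0.1013]
wrist cup_tall_mid 0.28 [ 0.7018  0.2326 -0.0021]
wrist pocket_1 0.87 [0.5488 0.1285 0.0655]
wrist pocket_1 0.64 [0.552  0.0602 0.0627]
wrist pocket_2 0.87 [0.5488 0.1285 0.0655]
wrist pocket_2 0.64 [0.552  0.0602 0.0627]
scene cup_tall_mid 0.49 [0.5552 0.0588 0.101 ]
```

View pics/w5.png

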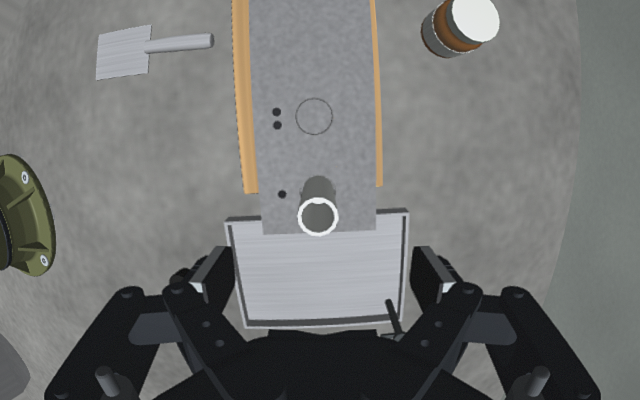

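The tall cup stands in pocket 1 with its rim at (318,216), and the gripper is clear. Next, the short cup.

```bash
python3 -m inch '[-0.0154,-0.0923,0,0,0,0,-1, -0.0154,-0.0923,0,0,0,0,-1, -0.0154,-0.0923,0,0,0,0,-1, -0.0154,-0.0923,0,0,0,0,-1, -0.0154,-0.0923,0,0,0,0,-1, -0.0154,-0.0923,0,0,0,0,-1, -0.0154,-0.0923,0,0,0,0,-1, -0.0154,-0.0923,0,0,0,0,-1, -0.0154,-0.0923,0,0,0,0,-1, 0,0,0,0,0,0,-1]'
python3 -m inch '[0,0,-0.08,0,0,0,-1, 0,0,-0.08,0,0,0,-1, 0,0,0,0,0,0,-1, 0,0,0,0,0,0,-1]'
python3 - <<'E'
from h import *
s=r.read_state();print(s['tcp_pos'])
im,m=cap('wrist','w6.png');places('wrist',m,['cup_short_mid'],3)
b=None
for c in((.487,-.354),):print('rim',ring(m,im,.067,c,.0135,dark=False,search=.012))
E
```

```text
time_s: 9.8
tcp_pos: [0.4827, -0.3621, 0.2299]
ee_rot: [-179.8, 0.1, 89.3]
force: [0.0, -0.2, -0.3]
grip_width: 0.0853
gripper_force: 0.0
time_s: 10.2
tcp_pos: [0.4864, -0.3533, 0.1519]
ee_rot: [-179.9, -0.1, 90.0]
force: [1.0, -0.2, 0.5]
grip_width: 0.0854
gripper_force: 0.0
[ 0.48636428 -0.35329513  0.15190657]
wrist cup_short_mid 0.86 [ 0.4839 -0.3521  0.0428]
wrist cup_short_mid 0.82 [ 0.485  -0.4684  0.0273]
wrist cup_short_mid 0.59 [ 0.5564 -0.4616  0.0249]
rim (np.float32(79.898315), np.float64(0.4845), np.float64(-0.3555))
```

View pics/w6.png

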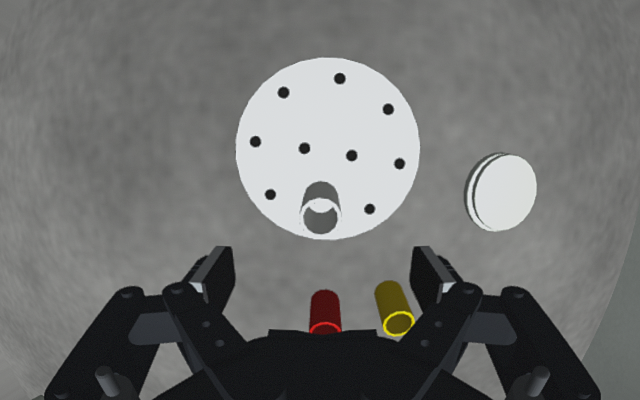

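The white short cup is at (320,215), with the red and yellow look-alikes well clear. Descend and grip.

```bash
python3 -m inch '[-0.004,-0.004,-0.07,0,0,0,-1, 0,0,-0.06,0,0,0,-1, 0,0,-0.04,0,0,0,-1, 0,0,-0.008,0,0,0,-1, 0,0,0,0,0,0,0.3, 0,0,0,0,0,0,1, 0,0,0,0,0,0,1, 0,0,0,0,0,0,1]' 40
python3 - <<'E'
from h import *
s=r.read_state();print(s['tcp_pos'],s['force'])
im,m=cap('wrist','w7.png')
print('rim',ring(m,im,.067,(.4845,-.355),.0135,dark=False,search=.008))
E
```

```text
time_s: 11.1
tcp_pos: [0.485, -0.3562, 0.0645]
ee_rot: [179.9, 0.1, 89.9]
force: [-4.5, 1.7, 21.3]
grip_width: 0.0288
gripper_force: 39.7
[ 0.48501926 -0.35623464  0.06454424] [-4.54256412  1.66592595 21.30003265]
rim (np.float32(133.75839), np.float64(0.4845), np.float64(-0.355))
```

```bash
python3 -m inch '[0,0,0.03,0,0,0,1, 0,0,0.1,0,0,0,1, 0,0,0.1,0,0,0,1, 0,0,0.1,0,0,0,1, 0.0136,0.097,0,0,0,0,1, 0.0136,0.097,0,0,0,0,1, 0.0136,0.097,0,0,0,0,1, 0.0136,0.097,0,0,0,0,1, 0.0136,0.097,0,0,0,0,1, 0.0136,0.097,0,0,0,0,1]' 40
python3 -m inch '[0.0136,0.097,0,0,0,0,1, 0.0136,0.097,0,0,0,0,1, 0.0136,0.097,0,0,0,0,1, 0.0136,0.097,0,0,0,0,1, 0,0,0,0,0,0,1, 0,0,-0.06,0,0,0,1, 0,0,-0.06,0,0,0,1, 0,0,0,0,0,0,1, 0,0,0,0,0,0,1]' 40
python3 - <<'E'
from h import *
s=r.read_state();print(s['tcp_pos'],s['force'])
im,m=cap('wrist','w8.png')
for dz in(.001,.003,.005):
    zr=s['tcp_pos'][2]-.051+.055-.003+dz
    print('rim',ring(m,im,zr,s['tcp_pos'][:2],.0135,dark=False,search=.008))
print('p2 arc',ring(m,im,.078,(.5525,.1295),.0165,arc=(np.pi/2-1.2,np.pi/2+1.2)))
im2=rect(m,im,.078,(.5525,.13),.07,.00035);cv2.imwrite('pics/r8.png',im2[...,::-1])
E
```

```text
time_s: 12.15
tcp_pos: [0.5251, -0.0629, 0.2296]
ee_rot: [179.9, 0.0, 89.9]
force: [1.5, -0.0, -1.0]
grip_width: 0.0286
gripper_force: 39.8
time_s: 13.05
tcp_pos: [0.5525, 0.1291, 0.1692]
ee_rot: [-180.0, -0.0, 89.9]
force: [0.4, -0.2, -1.1]
grip_width: 0.0288
gripper_force: 39.9
[0.55246912 0.12908701 0.16924867] [ 0.4467243  -0.19651471 -1.11898441]
rim (np.float32(146.06546), np.float64(0.552469120300483), np.float64(0.1300870057239565))
rim (np.float32(146.19965), np.float64(0.5519691203004831), np.float64(0.1315870057239565))
rim (np.float32(143.82822), np.float64(0.5519691203004831), np.float64(0.1325870057239565))
p2 arc (np.float32(6.0432587), np.float64(0.552), np.float64(0.1305))
```

View pics/w8.png

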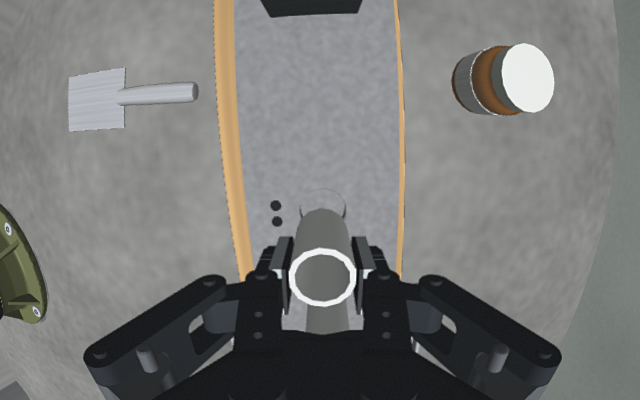

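The short cup's rim is at (322,278) over the pocket 2 arc at (322,192), and it lines up to about 1 mm. Lowering.

```bash
python3 -m inch '[0,-0.0015,-0.04,0,0,0,1, 0,0,-0.02,0,0,0,1, 0,0,-0.008,0,0,0,1, 0,0,-0.008,0,0,0,1, 0,0,-0.006,0,0,0,1, 0,0,-0.006,0,0,0,1, 0,0,-0.006,0,0,0,1, 0,0,0,0,0,0,1]'
```

```text
time_s: 13.9
tcp_pos: [0.5523, 0.1283, 0.121]
ee_rot: [-180.0, 0.0, 89.9]
force: [0.3, 0.5, -0.6]
grip_width: 0.0289
gripper_force: 39.9
```

```bash
python3 -m inch '[0,0,-0.004,0,0,0,1, 0,0,0,0,0,0,1]'
python3 -m inch '[0,0,-0.002,0,0,0,1, 0,0,0,0,0,0,1]'
```

```text
time_s: 14.1
tcp_pos: [0.5524, 0.1284, 0.1191]
ee_rot: [-180.0, 0.0, 89.9]
force: [-0.8, 0.1, -0.7]
grip_width: 0.0285
gripper_force: 39.9
time_s: 14.3
tcp_pos: [0.5526, 0.1285, 0.1187]
ee_rot: [180.0, 0.0, 89.9]
force: [-1.0, -0.6, 3.3]
grip_width: 0.0288
gripper_force: 40.2
```

```bash
python3 -m inch '[0,0,0,0,0,0,0.6, 0,0,0,0,0,0,0, 0,0,0,0,0,0,-1, 0,0,0,0,0,0,-1, 0,0,0.03,0,0,0,-1, 0,0,0.09,0,0,0,-1, 0,0,0.08,0,0,0,-1, 0,0,0,0,0,0,-1, 0,0,0,0,0,0,-1]'
python3 - <<'E'
from h import *
s=r.read_state();print(s['tcp_pos'],s['joint_pos'])
im,m=cap('wrist','w9.png');places('wrist',m,['cup_short_mid','cup_tall_mid','handle'],2)
im,m=cap('scene','s9.png');places('scene',m,['cup_short_mid','cup_tall_mid','handle','board_end'],2)
im,m=cap('top');places('top',m,['cup_short_mid','cup_tall_mid','handle','board_end','mark'],2)
E
```

```text
time_s: 15.2
tcp_pos: [0.5528, 0.1284, 0.219]
ee_rot: [179.9, -0.0, 89.9]
force: [0.0, -0.2, -0.9]
grip_width: 0.0852
gripper_force: 0.0
[0.55281292 0.12838213 0.21895834] [  7.24720351  28.44269503 -35.17097595  97.96860665  18.63193505
  59.41135724 -34.32090498]
wrist cup_short_mid 0.8 [0.555  0.1305 0.0951]
wrist cup_tall_mid 0.63 [0.5581 0.0628 0.1051]
wrist handle 0.92 [0.5418 0.2778 0.0997]
scene cup_short_mid 0.73 [ 0.4872 -0.4708  0.0311]
scene cup_short_mid 0.64 [ 0.5535 -0.4614  0.0267]
scene cup_tall_mid 0.59 [0.5555 0.0576 0.1034]
scene cup_tall_mid 0.53 [ 0.4892 -0.3202 -0.0013]
scene board_end 0.81 [0.5563 0.0188 0.0788]
scene board_end 0.23 [ 0.4911 -0.3209 -0.0045]
top cup_short_mid 0.71 [ 0.5583 -0.4605  0.034 ]
top cup_short_mid 0.7 [ 0.4853 -0.4667  0.0267]
top cup_tall_mid 0.67 [0.5511 0.1292 0.0981]
top cup_tall_mid 0.47 [0.5555 0.0582 0.1066]
top board_end 0.76 [0.5573 0.0224 0.0769]
top mark 0.78 [ 0.6283 -0.1161  0.079 ]
```

View pics/w9.png

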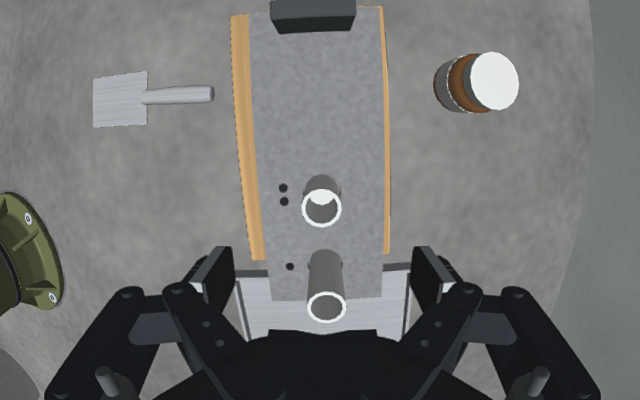

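Both cups are seated: short rim at (321,208), tall rim at (326,306). The handle is at (313,15). I'll turn and go above the handle.

```bash
python3 -m inch '[-0.001,0.0265,0,0,0,0.0467,-1, -0.001,0.0265,0,0,0,0.0467,-1, -0.001,0.0265,0,0,0,0.0467,-1, -0.001,0.0265,0,0,0,0.0467,-1, -0.001,0.0265,0,0,0,0.0467,-1, -0.001,0.0265,0,0,0,0.0467,-1, -0.001,0.0265,0,0,0,0.0467,-1, -0.001,0.0265,0,0,0,0.0467,-1, -0.001,0.0265,0,0,0,0.0467,-1, -0.001,0.0265,0,0,0,0.0467,-1]'
python3 -m inch '[-0.001,0.0265,0,0,0,0.0467,-1, 0,0,0,0,0,0,-1, 0,0,0,0,0,0,-1]'
python3 - <<'E'
from h import *
s=r.read_state();print(s['tcp_pos'],s['ee_rot'],s['joint_pos'])
im,m=cap('wrist','w10.png');places('wrist',m,['handle'],2)
E
```

```text
time_s: 16.95
tcp_pos: [0.5476, 0.2612, 0.2183]
ee_rot: [-180.0, 0.0, 174.3]
force: [0.2, -0.2, 0.7]
grip_width: 0.0855
gripper_force: 0.0
time_s: 17.25
tcp_pos: [0.547, 0.2739, 0.218]
ee_rot: [-180.0, -0.0, -177.8]
force: [0.8, -0.6, -0.1]
grip_width: 0.0859
gripper_force: 0.0
[0.54696596 0.27385788 0.21802707] [-1.79990028e+02 -2.96238747e-02 -1.77821430e+02] [  3.92443574  39.05882746 -58.60078834  90.98734118  34.88716432
  70.04805418  30.87142749]
wrist handle 0.97 [0.5463 0.2737 0.1012]
```

View pics/w10.png

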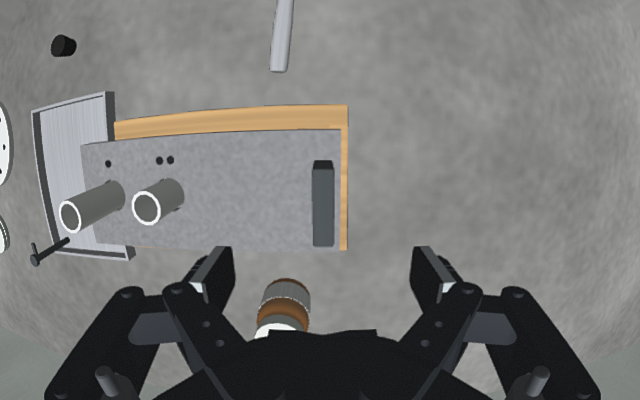

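The handle is centred between the jaws and aligned. Descend and grip.

```bash
python3 -m inch '[0,0.001,-0.06,0,0,0,-1, 0,0,-0.08,0,0,0,-1, 0,0,-0.05,0,0,0,-1, 0,0,-0.024,0,0,0,-1, 0,0,0,0,0,0,-0.3, 0,0,0,0,0,0,0.3, 0,0,0,0,0,0,1, 0,0,0,0,0,0,1, 0,0,0,0,0,0,1, 0,0,0,0,0,0,1]' 50
python3 - <<'E'
from h import *
s=r.read_state();print(s['tcp_pos'],s['ee_rot'],s['force'],s['torque'])
for n in('scene','top','scene','top'):
    im,m=cap(n);places(n,m,['cup_tall_mid','board_end','mark'],2)
im,m=cap('wrist');print('p');places('wrist',m,['mark','board_end'],1)
E
```

```text
time_s: 18.35
tcp_pos: [0.5474, 0.2746, 0.1124]
ee_rot: [-180.0, 0.1, -177.6]
force: [-1.0, -1.4, 5.3]
grip_width: 0.0154
gripper_force: 50.0
[0.54741794 0.27464913 0.11236113] [-1.79998934e+02  8.46077953e-02 -1.77624239e+02] [-1.04575029 -1.43998388  5.34354538] [-0.38433054  0.12276088 -0.01845813]
scene cup_tall_mid 0.77 [0.5568 0.0629 0.1036]
scene cup_tall_mid 0.63 [ 5.584e-01 -6.650e-02 -5.000e-04]
scene board_end 0.86 [0.5537 0.0215 0.0757]
scene mark 0.83 [ 0.6262 -0.1185  0.0777]
top cup_tall_mid 0.43 [0.5551 0.0615 0.1039]
top board_end 0.79 [0.5577 0.0225 0.0774]
top mark 0.67 [ 0.628  -0.1171  0.0807]
scene cup_tall_mid 0.59 [0.5549 0.0565 0.1006]
scene board_end 0.59 [0.5552 0.0208 0.0727]
scene mark 0.9 [ 0.6279 -0.1184  0.0766]
scene mark 0.32 [ 0.664  -0.3527 -0.0016]
top cup_tall_mid 0.61 [ 0.6284 -0.1155  0.0817]
top cup_tall_mid 0.44 [0.5555 0.0594 0.1056]
top board_end 0.86 [0.5564 0.0249 0.082 ]
top mark 0.64 [ 0.6279 -0.1143  0.0839]
top mark 0.59 [0.5566 0.0577 0.1022]
p
wrist board_end 0.7 [0.5538 0.022  0.0789]
```

```bash
python3 -m inch '[0.0005,-0.01,0,0,0,0,1, 0.0015,-0.025,0,0,0,0,1, 0.0015,-0.035,0,0,0,0,1, 0.002,-0.04,0,0,0,0,1, 0.002,-0.04,0,0,0,0,1, 0.002,-0.04,0,0,0,0,1, 0.0015,-0.03,0,0,0,0,1, 0.001,-0.02,0,0,0,0,1, 0.0005,-0.01,0,0,0,0,1, 0,0,0,0,0,0,1]' 60
python3 - <<'E'
from h import *
s=r.read_state();print(s['tcp_pos'],s['ee_rot'],s['force'],s['torque'])
for n in('scene','top','scene','top'):
    im,m=cap(n,n+'11.png');places(n,m,['cup_tall_mid','board_end','mark'],2)
cv2.imwrite('pics/t11c.png',cv2.resize(im[140:260,230:360,::-1],None,fx=6,fy=5,interpolation=cv2.INTER_CUBIC)[:600])
E
```

```text
time_s: 20.3
tcp_pos: [0.554, 0.1509, 0.1126]
ee_rot: [179.8, 0.2, -177.6]
force: [-0.6, 4.4, 4.9]
grip_width: 0.0158
gripper_force: 59.3
[0.55402224 0.15092604 0.1126202 ] [ 1.79801962e+02  1.56625303e-01 -1.77601607e+02] [-0.64346705  4.35155919  4.90602755] [ 6.42674394e-01 -4.58585741e-05 -6.86627096e-02]
scene cup_tall_mid 0.53 [ 0.5602 -0.0619  0.1039]
scene cup_tall_mid 0.47 [ 0.4939 -0.3196 -0.0038]
scene board_end 0.97 [ 0.5668 -0.1026  0.0775]
scene mark 0.6 [ 0.6291 -0.1178  0.0754]
scene mark 0.34 [0.5586 0.0068 0.0661]
top cup_tall_mid 0.65 [ 0.5637 -0.0635  0.1042]
top board_end 0.65 [ 0.5631 -0.0998  0.0783]
top mark 0.71 [ 0.627  -0.1135  0.0803]
top mark 0.46 [ 0.6585 -0.3524  0.002 ]
scene cup_tall_mid 0.54 [ 0.5619 -0.0639  0.1055]
scene board_end 0.79 [ 0.5641 -0.1039  0.0773]
scene mark 0.75 [ 0.5396  0.1732 -0.0041]
scene mark 0.6 [ 0.6271 -0.1193  0.0787]
top cup_tall_mid 0.54 [ 0.5632 -0.0633  0.1065]
top board_end 0.98 [ 0.5634 -0.0997  0.0779]
top board_end 0.3 [ 7.050e-01  2.369e-01 -4.000e-04]
top mark 0.91 [ 0.6247 -0.1155  0.0801]
```

View pics/t11c.png

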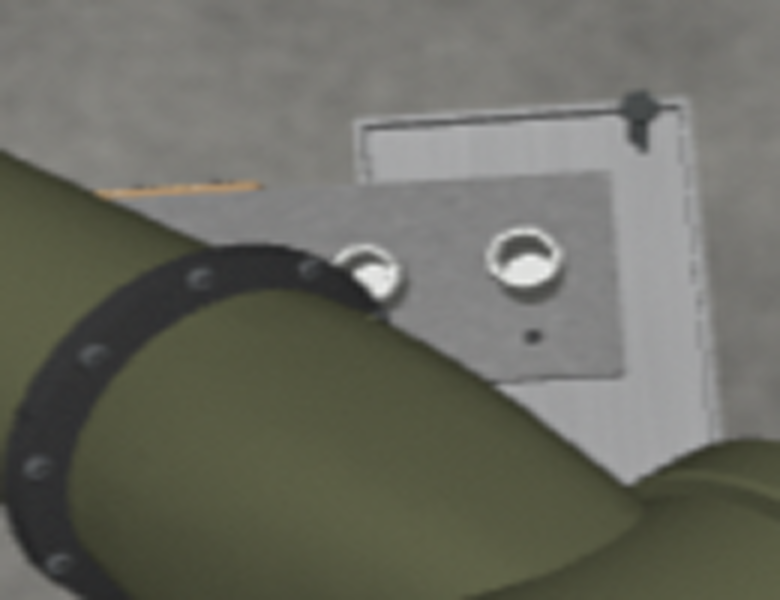

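The crop shows the board end edge from (610,172) to (623,375) and the pointer tip at (643,150). Along the stand that leaves about 17 mm, which agrees with the networks.

```bash
python3 -m inch '[0.0005,-0.008,0,0,0,0,1, 0.0008,-0.014,0,0,0,0,1, 0.0005,-0.008,0,0,0,0,1, 0,-0.004,0,0,0,0,1, 0,0,0,0,0,0,1, 0,0,0,0,0,0,1]' 60
python3 - <<'E'
from h import *
s=r.read_state();print(s['tcp_pos'],s['ee_rot'],s['force'],s['torque'])
for n in('scene','top','scene','top'):
    im,m=cap(n,n+'12.png');places(n,m,['cup_tall_mid','board_end','mark'],1)
cv2.imwrite('pics/t12c.png',cv2.resize(im[150:225,290:365,::-1],None,fx=8,fy=8,interpolation=cv2.INTER_CUBIC)[:600])
E
```

```text
time_s: 21.7
tcp_pos: [0.5548, 0.1353, 0.1128]
ee_rot: [179.7, 0.2, -177.5]
force: [0.1, 5.1, 6.5]
grip_width: 0.0153
gripper_force: 59.5
[0.55482183 0.13532622 0.11278122] [ 1.79731513e+02  1.75236293e-01 -1.77529011e+02] [0.11604124 5.14958884 6.54128559] [ 1.30912391  0.17117194 -0.08951169]
scene cup_tall_mid 0.68 [ 0.5628 -0.0775  0.1036]
scene board_end 0.98 [ 0.5641 -0.1176  0.0739]
scene mark 0.64 [ 5.402e-01  1.738e-01 -1.000e-04]
top cup_tall_mid 0.69 [ 0.5604 -0.0803  0.1031]
top board_end 0.72 [ 0.5672 -0.1164  0.0779]
top mark 0.73 [ 0.6287 -0.1133  0.0827]
scene cup_tall_mid 0.62 [ 0.5595 -0.0786  0.1049]
scene board_end 0.68 [ 0.5663 -0.1187  0.0763]
scene mark 0.82 [ 0.6305 -0.1176  0.0753]
top cup_tall_mid 0.74 [ 0.5621 -0.1179  0.0792]
top board_end 0.58 [ 0.567  -0.0816  0.0633]
top mark 0.9 [ 0.6293 -0.1156  0.0814]
```

View pics/t12c.png

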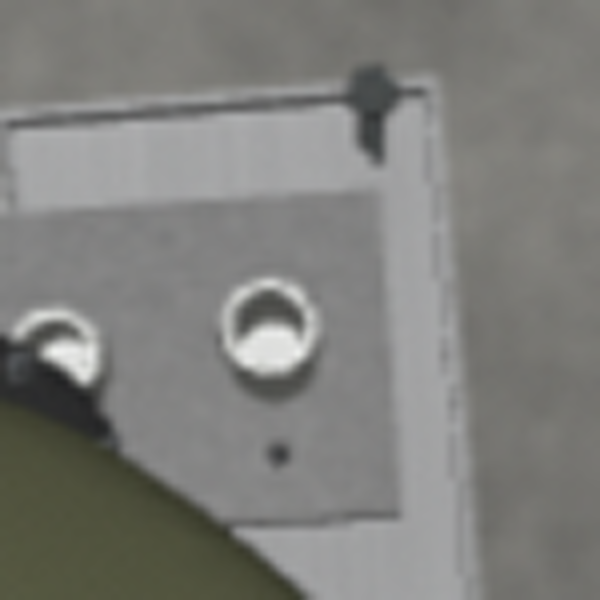

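The board end is level with the pointer: its edge midpoint at (392,353) projects onto the tip at (376,155). Both cups are still in place. Handing in.

```bash
python3 -m inch '[0,0,0,0,0,0,1, 0,0,0,0,0,0,1, 0,0,0,0,0,0,1]' 60; python3 -c "
from plant import r
print(r.job_done())"
```

```text
time_s: 22.8
tcp_pos: [0.5548, 0.1353, 0.1128]
ee_rot: [179.7, 0.2, -177.5]
force: [0.7, 5.4, 6.6]
grip_width: 0.0152
gripper_force: 59.5
the job is handed in; nothing more can be done
None
```

I handed the job in at 22.8 s with both cups in their pockets and the board held at the pointer, level to about 2 mm by camera; the interface gave no verdict back.

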